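# Sort a left and a right stop bracket into their trays

### The arm

A 6-joint arm with a two-finger parallel gripper is mounted at the origin on a cart in front of the work surface, level with it; the furniture and walls round the work are solid. World frame = base frame: x ahead of the robot, y to its left, z up, the work surface at z = 0. Lengths are in mm, angles in rad, forces in N, time in s.
With the tool pointing down it reaches from about 300 to 775 mm from the base axis. Payload 14.6 kg.
Tool frame: the origin (TCP) lies midway between the tips of the shut fingers; the grasp point (between the pads) lies 19 mm behind it; y points along the fingers, z is the direction in which the jaws open and shut, and the axes are right-handed (so a half turn about y gives the same grasp; the last joint's range is limited). The gripper opens to 94 mm and grips with 3 to 60 N. Pads are 16 mm wide; open, the fingers measure 119 mm over their backs; the gripper's body (75 mm by 177 mm) begins 78 mm behind the grasp point.
Start: joints at [1.235, 0.3, 1.521, -0, 1.321, -0.067], TCP at [146.064, 530.24, 205.446] pointing down, gripper open.
Joint ranges: [-3.03, 3.03], [-0.79, 2.21], [0.23, 2.52], [-1.04, 4.18], [0, 3.07], [-2.55, 2.55]. Speed limits (rad/s): [2.22, 2.22, 2.57, 3.14, 3.14, 3.14].

### API

Orientations are given as [roll, pitch, yaw] about the fixed x, y, z axes, in that order (R = Rz(yaw) Ry(pitch) Rx(roll)).
In Python, from cell import manip gives the robot as it stands.
- The arm moves only by the tool play_rows, never from a script. Its argument "series" is a list of rows, each a list of 3 entries, a list of its own where there are three numbers: the shift along the tool's x, y, z in m, then the turn about the tool's y in rad, then the closure, from 0 (fully open) to 1 (shut). In form: [[[dx, dy, dz], twist, grip], ...]. A call has 1 to 20 rows; each row is the pose to reach, as a shift and turn from the pose measured when the call began, along the tool's axes at that moment; what a row does not reach only later rows make up. A row lasts 1/10 s, in which the tool goes at most 50 mm and 8.59 degrees, less where a joint would pass 70% of its speed; a pose out of reach is approached as far as the arm can. A call with a gripper value outside its range is refused whole. The fingers move at their own pace and stop on an object; "squeeze" is the grip in N (left out, the last holds). Time passes only in rows, so rows that repeat a pose let the fingers close. It gives the time, the measured TCP pose, the force and the opening at its end, in the units of the state.
- manip.read_state(): the state, without advancing time (a new reading comes with each control period).
- manip.camera(name): name is "scene" or "top" or "wrist"; returns the picture (420x560x3 uint8, red, green, blue); there is no depth.
- manip.camera_params(name): a dict with "K" (3x3 intrinsics, pixels), "rvec" (rotation vector, rad) and "tvec" (3), from world to camera coordinates, as OpenCV has them. Camera axes: x right, y down, z forward; pixel columns grow to the right and rows downward; lengths in mm; the calibration is good to about 2 mm. A picture is of the moment at which its call begins: read the wrist's pose just before it. camera_params takes no time and is no camera call; for the wrist camera it gives the pose at the moment of the call.
- manip.sign_off(): hands the job in, once; it reports no verdict.
The state is a dict: "clock": time; "joints": joint angles; "qd": joint speeds; "effort": joint torques, N m; "eef_pos": TCP position; "eef_rot": TCP orientation; "wrist_force": force on the tool from outside, world axes, zero at the start; "moment": the same for the moment, N m; "finger_gap": finger opening in mm.
Only numpy, scipy, OpenCV 4.12 (cv2) and the standard library are available. Lean on these libraries where they do the work, as an engineer would, in place of code of your own. Each camera call takes 0.05 s, during which the arm holds its last target. There are 200 camera calls.

### The job

Two mirror-image stop brackets, a left-hand and a right-hand one, lie loose on the bench. Put each into the tray whose ledge carries a sample bracket of the same hand, lying flat on the tray's floor inside its walls with the rib upward, and let go of it.

Things in the scene. Friction and masses are not known exactly. Their poses are not given: they have to be found in the camera images.
- bracket_left: loose dark steel left-hand bracket, L seen from above, rib up; foot end nearest you, the foot points left. Origin: underside, below the rib's middle; z up, x along the long leg. Leg 70 x 20 x 8 mm, centred; foot 20 wide, 8 thick, at the -x end, to +y, tip 35 mm off the leg's centre line. Rib (grip here) centred on the leg, 50 long in x, 10 thick in y, top 42 mm above the underside. About 120 g
- bracket_right: loose dark steel right-hand bracket, L seen from above, rib up; foot end nearest you, the foot points right. Origin: underside, below the rib's middle; z up, x along the long leg. Leg 70 x 20 x 8 mm, centred; foot 20 wide, 8 thick, at the -x end, to -y, tip 35 mm off the leg's centre line. Rib (grip here) centred on the leg, 50 long in x, 10 thick in y, top 42 mm above the underside. About 120 g
- tray_left: fixed open plywood tray for the left-hand bracket; on a solid ledge at its far (+x) side a sample left-hand bracket is fixed, rib up along y, foot to -x. Origin: underside, centre of the open part. Inside 120 x 120 mm, floor 4 mm above the origin, walls 4 thick, 25 mm high; ledge from x = 64 to 119 mm, 84 wide, 25 high, sample's top at 67 mm
- tray_right: fixed open plywood tray for the right-hand bracket; on a solid ledge at its far (+x) side a sample right-hand bracket is fixed, rib up along y, foot to -x. Origin: underside, centre of the open part. Inside 120 x 120 mm, floor 4 mm above the origin, walls 4 thick, 25 mm high; ledge from x = 64 to 119 mm, 84 wide, 25 high, sample's top at 67 mm
Not all that is in view belongs to the job. What is shaped like the bracket_left but orange is not meant.

How it is judged:
By the outcome, as a careful person would: the job done as asked, in the order asked, and still so for the second after the job is handed in, with the robot touching nothing.
It also fails if it takes over 51 s, if anything falls off the work surface, if the arm or the gripper's body presses on something with over 40 N, if the wrist force passes 120 N, or if a joint passes its speed limit or range.

## Working session

There is one attempt and no reset: what is moved stays moved. The work goes in short steps, Python scripts to look and compute and a tool call to move; the robot and the scene stay as the last step left them, time stands still between calls to the robot, and variables do not carry over. Pictures are saved under pics/ and viewed, about 8 in all and at most 12, crops included, and the job is handed in when it is done.

Besides the shell and the picture viewer there is one more tool, called after ">>>" by a JSON object that holds its "fn" and its "kwargs", one argument or row to a line. play_rows: Moves the arm, as the interface text tells. Its arguments: {"type":"object","properties":{"series":{"type":"array","items":{"type":"array"}},"squeeze":{"type":"number"}},"required":["series"]}

```bash
mkdir -p pics; ls; cat > h.py <<'E'
import numpy as np, cv2
from cell import manip
def P(n):
    p=manip.camera_params(n); R=cv2.Rodrigues(np.array(p["rvec"],float))[0]
    return np.array(p["K"],float),R,np.array(p["tvec"],float).ravel()
def ray(n,uv,z,prm=None):
    K,R,t=prm or P(n); uv=np.atleast_2d(uv).astype(float)
    d=np.c_[uv,np.ones(len(uv))]@np.linalg.inv(K).T@R; c=-R.T@t
    return c+d*((z-c[2])/d[:,2])[:,None]
def proj(n,X,prm=None):
    K,R,t=prm or P(n); x=(np.atleast_2d(X)@R.T+t)@K.T; return x[:,:2]/x[:,2:]
def shot(n,f):
    im=manip.camera(n); cv2.imwrite(f"pics/{f}.png",cv2.cvtColor(im,cv2.COLOR_RGB2BGR)); return im
E
python3 - <<'E'
from h import *
s=manip.read_state(); print({k:np.round(v,3).tolist() for k,v in s.items()})
shot("top","top1"); shot("scene","scene1")
for n in("top","scene"):
    K,R,t=P(n); print(n,K.round(1).tolist(),(-R.T@t).round(0),R.round(2).tolist())
E
```

```text
pics
{'clock': 0.0, 'joints': [1.235, 0.3, 1.522, -0.0, 1.321, -0.067], 'qd': [-0.0, 0.001, -0.001, 0.002, -0.001, -0.001], 'effort': [0.001, -53.179, -35.276, 0.071, 0.024, -0.0], 'eef_pos': [145.986, 529.992, 204.888], 'eef_rot': [-1.572, 0.0, -0.269], 'wrist_force': [0.071, -0.343, -0.4], 'moment': [-0.016, 0.014, 0.015], 'finger_gap': 93.794}
top [[507.9, 0.0, 276.5], [0.0, 507.9, 203.4], [0.0, 0.0, 1.0]] [543. -85. 894.] [[-0.02, -1.0, 0.03], [-1.0, 0.02, -0.06], [0.06, -0.03, -1.0]]
scene [[389.4, 0.0, 274.5], [0.0, 389.4, 206.8], [0.0, 0.0, 1.0]] [  35. -404.  581.] [[0.47, -0.88, 0.0], [-0.57, -0.3, -0.77], [0.68, 0.36, -0.64]]
```

View pics/top1.png

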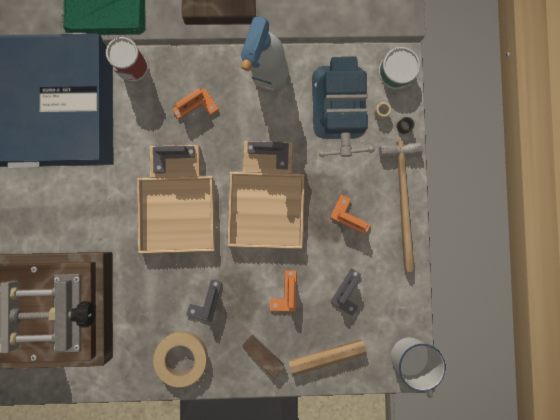

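View pics/scene1.png

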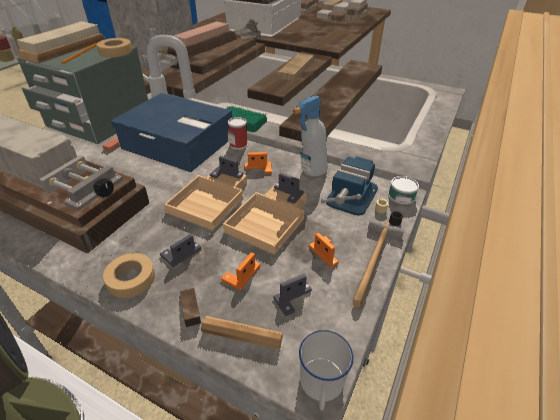

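The top view shows two dark loose brackets, at about (206,301) and (347,292). The trays are at (177,215) and (267,211), with their samples at (175,155) and (268,150). I'll enlarge these areas and segment them.

```bash
python3 - <<'E'
from h import *
im=cv2.imread("pics/top1.png")
a=cv2.resize(im[130:260,120:320],None,fx=3.9,fy=3.9,interpolation=cv2.INTER_CUBIC)[:330]
b=im[265:330,175:375]; b=cv2.resize(b,None,fx=3.9,fy=3.9,interpolation=cv2.INTER_CUBIC)
cv2.imwrite("pics/crop1.png",np.vstack([a,b])); print(a.shape,b.shape)
m=(im.max(2)<95).astype(np.uint8)*255   # dark
m[:, :]=np.where((im.max(2).astype(int)-im.min(2)<25)&(im.max(2)<85),255,0)
for nm,(x0,y0,x1,y1) in dict(A=(180,270,235,330),B=(325,262,370,325)).items():
    s=m[y0:y1,x0:x1]; cs,_=cv2.findContours(s,cv2.RETR_EXTERNAL,cv2.CHAIN_APPROX_NONE)
    for c in sorted(cs,key=cv2.contourArea)[-2:]:
        print(nm,cv2.contourArea(c),(c.reshape(-1,2).mean(0)+[x0,y0]).round(1), (cv2.approxPolyDP(c,2.,True).reshape(-1,2)+[x0,y0]).tolist())
E
```

```text
(330, 780, 3) (254, 780, 3)
A 2.0 [202.7 312. ] [[204, 308], [201, 316]]
A 585.5 [212.6 308.7] [[221, 283], [218, 290], [216, 287], [211, 288], [215, 289], [207, 315], [202, 319], [189, 316], [209, 324], [211, 329], [223, 329], [226, 318], [220, 298]]
B 0.5 [358.7 277.7] [[359, 277]]
B 535.5 [348.4 299.4] [[352, 276], [336, 298], [337, 304], [331, 302], [342, 312], [346, 324], [353, 323], [355, 316], [350, 317], [358, 313], [359, 306], [363, 305], [358, 295], [351, 297], [351, 292], [359, 280], [342, 302], [339, 300]]
```

View pics/crop1.png

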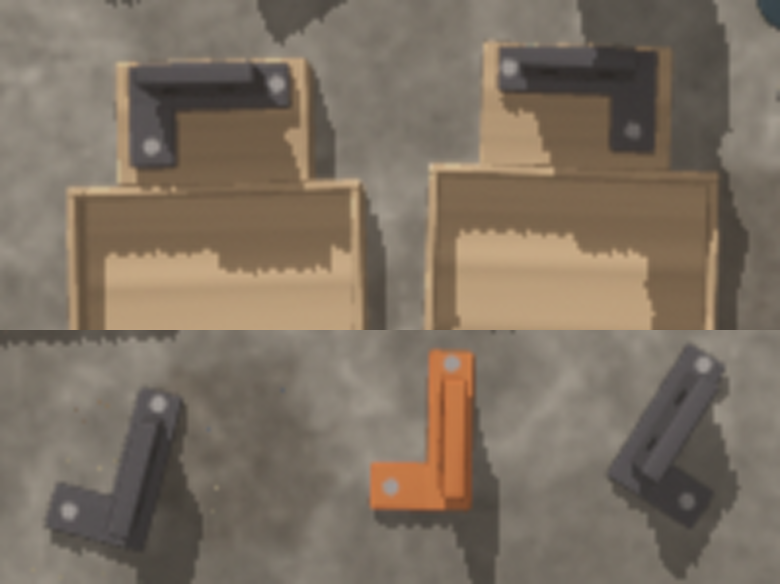

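The crops settle the hands:
- The bracket at crop (115,470) has its foot left, so it is left-hand. The one at (666,435) has its foot right, so it is right-hand.
- Turning the loose left-hand L by 90° counter-clockwise puts the foot end on the right with the foot toward me. That matches the sample on the image-right tray, so tray_left is at about (267,211) and tray_right at about (177,215).

Next I'll measure positions.

```bash
cat > m.py <<'E'
from h import *
c=lambda p:np.array(p)/3.9+[175,265-330/3.9]
def br(e1,e2,heel,tip,s):
    e1,e2,h,t=[ray("top",c(p),8)[0,:2] for p in (e1,e2,heel,tip)]
    m=h+(t-h)*10/45; f=(e1+e2)/2; d=f-m
    print("len",np.linalg.norm(d).round(1),"foot",np.linalg.norm(t-h).round(1),"endw",np.linalg.norm(e1-e2).round(1),"O",((f+m)/2).round(1),"yaw",np.arctan2(d[1],d[0]).round(3), "footyaw-90",(np.arctan2(*(t-h)[::-1])-s*np.pi/2).round(3))
br((140,389),(183,400),(135,549),(47,526),1)
br((686,344),(722,366),(610,473),(694,527),-1)
for q in ([(230,172.3),(304.1,174.1),(302,248),(229,246)],[(137.4,178.2),(212.6,176.2),(214,250),(140,253)]):
    X=ray("top",q,25)[:,:2]; print("tray",X.mean(0).round(1),np.linalg.norm(X-np.roll(X,-1,0),axis=1).round(1),"yaw",np.arctan2(*(X[0]-X[3]+X[1]-X[2])[::-1]).round(3))
E
python3 m.py
```

```text
len 68.2 foot 40.0 endw 19.6 O [427.2   7.8] yaw -0.317 footyaw-90 -0.28
len 66.7 foot 44.3 endw 18.8 O [ 442.8 -226.8] yaw -0.559 footyaw-90 -0.592
tray [580.7 -91.5] [127.3 126.9 124.4 126. ] yaw -0.042
tray [576.7  62.3] [127.9 126.  124.9 127.3] yaw 0.016
```

>>> {"fn": "play_rows", "kwargs": {
  "series": [
    [[0.41,0,-0.428],0.04,0],
    [[0.41,0,-0.428],0.04,0],
    [[0.41,0,-0.428],0.04,0],
    [[0.41,0,-0.428],0.04,0],
    [[0.41,0,-0.428],0.04,0],
    [[0.41,0,-0.428],0.04,0],
    [[0.41,0,-0.428],0.04,0],
    [[0.41,0,-0.428],0.04,0],
    [[0.41,0,-0.428],0.04,0],
    [[0.41,0,-0.428],0.04,0],
    [[0.41,0,-0.428],0.04,0],
    [[0.41,0,-0.428],0.04,0],
    [[0.41,0,-0.428],0.04,0],
    [[0.41,0,-0.428],0.04,0],
    [[0.41,0,-0.428],0.04,0]
  ],
  "squeeze": 30
}}

```text
clock: 1.6
eef_pos: [427.1, 9.3, 205.2]
eef_rot: [-1.572, 0.0, -0.308]
wrist_force: [0.0, 0.5, -0.8]
finger_gap: 93.9
```

```bash
python3 - <<'E'
from h import *
s=manip.read_state(); print(s["clock"],s["eef_pos"],s["eef_rot"],s["joints"])
p=P("wrist"); shot("wrist","w1")
import pickle; pickle.dump(p,open("w1.pkl","wb")); print(proj("wrist",[[427.2,7.8,42],[427.2,7.8,8]],p))
E
```

```text
1.6 [427.14664317   9.32319961 205.23559167] [-1.57174193e+00  4.92681328e-04 -3.08034740e-01] [-6.34389155e-02  2.28287414e-02  1.84339940e+00 -8.34114053e-04
  1.27607161e+00 -1.32595816e+00]
[[275.46851542 191.79332949]
 [275.65142356 185.41533196]]
```

View pics/w1.png

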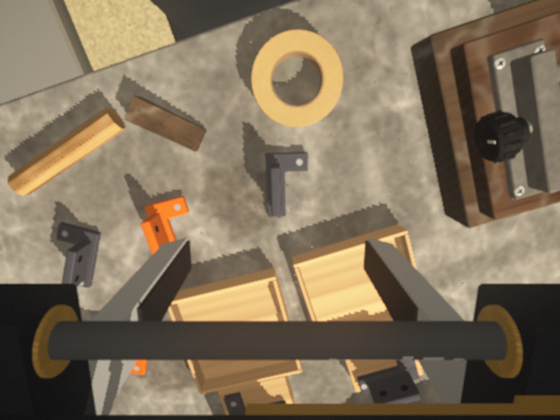

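The wrist view shows the left bracket with its leg from about (285,152) to (277,217), within a few pixels of the predicted (276,185). Its axis is parallel to the tool's, so I'll descend and grip.

>>> {"fn": "play_rows", "kwargs": {
  "series": [
    [[0,0.05,-0.001],0,0.3],
    [[0,0.1,-0.001],0,0.3],
    [[0,0.15,-0.001],0,0.3],
    [[0,0.175,-0.001],0,0.3],
    [[0,0.19,-0.001],0,0.3],
    [[0,0.19,-0.001],0,0.4],
    [[0,0.19,-0.001],0,1],
    [[0,0.19,-0.001],0,1],
    [[0,0.19,-0.001],0,1],
    [[0,0.19,-0.001],0,1],
    [[0,0.19,-0.001],0,1],
    [[0,0.19,-0.001],0,1],
    [[0,0.19,-0.001],0,1],
    [[0,0.19,-0.001],0,1]
  ],
  "squeeze": 30
}}

```text
clock: 3.05
eef_pos: [426.9, 8.3, 15.5]
eef_rot: [-1.572, 0.0, -0.307]
wrist_force: [-0.7, -0.4, 2.9]
finger_gap: 9.5
```

>>> {"fn": "play_rows", "kwargs": {
  "series": [
    [[0,-0.05,0],0,1],
    [[0,-0.1,0],0,1],
    [[0.04,-0.11,-0.013],-0.13,1],
    [[0.08,-0.11,-0.026],-0.265,1],
    [[0.12,-0.11,-0.04],-0.265,1],
    [[0.16,-0.11,-0.053],-0.265,1],
    [[0.18,-0.11,-0.059],-0.265,1],
    [[0.18,-0.11,-0.059],-0.265,1],
    [[0.18,-0.11,-0.059],-0.265,1]
  ]
}}

```text
clock: 3.95
eef_pos: [580.0, -102.1, 124.8]
eef_rot: [-1.571, 0.002, -0.043]
wrist_force: [-0.3, 1.4, -0.9]
finger_gap: 9.8
```

```bash
python3 - <<'E'
from h import *
s=manip.read_state(); print(s["clock"],s["eef_pos"],s["eef_rot"],s["finger_gap"],s["wrist_force"])
p=P("wrist"); a=shot("wrist","w2"); b=shot("scene","s2")
cv2.imwrite("pics/c2.png",cv2.cvtColor(np.hstack([cv2.resize(a,(400,300)),b[120:320,140:407].copy() if 0 else cv2.resize(b[130:310,150:390],(400,300))]),cv2.COLOR_RGB2BGR))
E
```

```text
3.95 [ 580.04722136 -102.09642035  124.75349357] [-1.57132442  0.00177303 -0.04271345] 9.765777833345767 [-0.33953406  1.43145056 -0.86966926]
```

View pics/c2.png

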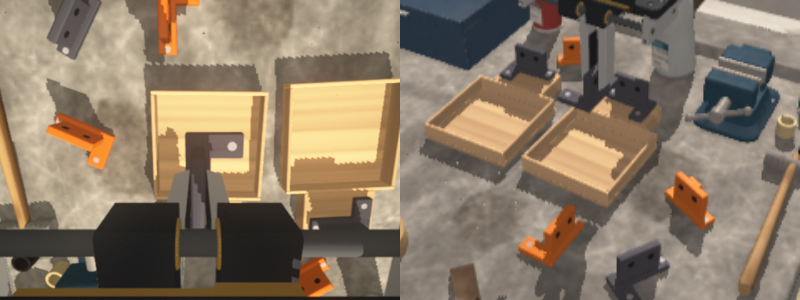

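The bracket is held level over tray_left: in the wrist half it is at (213,145), between the tray walls at columns 152–266. I'll lower it and release.

>>> {"fn": "play_rows", "kwargs": {
  "series": [
    [[0,0.04,0],0,1],
    [[0,0.075,0],0,1],
    [[0,0.095,0],0,1],
    [[0,0.102,0],0,1],
    [[0,0.105,0],0,1],
    [[0,0.105,0],0,1],
    [[0,0.105,0],0,0.75],
    [[0,0.105,0],0,0.65],
    [[0,0.105,0],0,0.65],
    [[0,0.105,0],0,0.65],
    [[0,0.06,0],0,0.65],
    [[0,0.01,0],0,0.65],
    [[0,-0.03,0],0,0.5],
    [[0,-0.03,0],0,0]
  ]
}}

```text
clock: 5.45
eef_pos: [582.1, -102.1, 161.6]
eef_rot: [-1.573, -0.008, -0.042]
wrist_force: [-0.3, 0.1, 0.1]
finger_gap: 45.2
```

>>> {"fn": "play_rows", "kwargs": {
  "series": [
    [[-0.134,-0.04,-0.13],0.53,0],
    [[-0.134,-0.04,-0.13],0.53,0],
    [[-0.134,-0.04,-0.13],0.53,0],
    [[-0.134,-0.04,-0.13],0.53,0],
    [[-0.134,-0.04,-0.13],0.53,0],
    [[-0.134,-0.04,-0.13],0.53,0],
    [[-0.134,-0.04,-0.13],0.53,0]
  ]
}}

```text
clock: 6.15
eef_pos: [442.9, -225.7, 200.2]
eef_rot: [-1.569, -0.008, -0.571]
wrist_force: [0.2, -0.3, -0.2]
finger_gap: 94.1
```

```bash
python3 - <<'E'
from h import *
s=manip.read_state(); print(s["clock"],s["eef_pos"],s["eef_rot"],s["finger_gap"])
p=P("wrist"); a=shot("wrist","w3"); b=shot("top","t3")
print(proj("wrist",[[442.8,-226.8,8]],p))
cv2.imwrite("pics/c3.png",cv2.cvtColor(np.hstack([cv2.resize(a[60:330,80:440],(400,300)),cv2.resize(b[130:265,130:310],(400,300))]),cv2.COLOR_RGB2BGR))
E
```

```text
6.15 [ 442.87844131 -225.69181175  200.19006788] [-1.56865476 -0.00772644 -0.5705184 ] 94.06319482460766
[[275.12629502 185.0093867 ]]
```

View pics/c3.png

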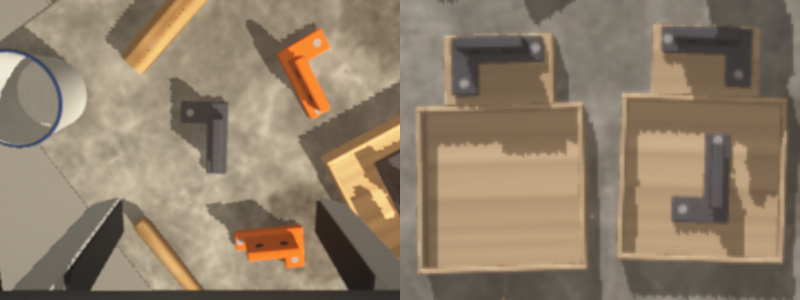

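The left bracket lies flat inside tray_left, clear of the walls (top half, about (705,180)). The right bracket is centred under the tool at about (217,137), where predicted, so I'll grip it.

>>> {"fn": "play_rows", "kwargs": {
  "series": [
    [[0,0.05,-0.001],0,0.3],
    [[0,0.1,-0.001],0,0.3],
    [[0,0.15,-0.001],0,0.3],
    [[0,0.172,-0.001],0,0.3],
    [[0,0.185,-0.001],0,0.3],
    [[0,0.185,-0.001],0,0.4],
    [[0,0.185,-0.001],0,1],
    [[0,0.185,-0.001],0,1],
    [[0,0.185,-0.001],0,1],
    [[0,0.185,-0.001],0,1],
    [[0,0.185,-0.001],0,1],
    [[0,0.185,-0.001],0,1],
    [[0,0.185,-0.001],0,1],
    [[0,0.185,-0.001],0,1]
  ],
  "squeeze": 30
}}

```text
clock: 7.65
eef_pos: [443.8, -226.8, 15.3]
eef_rot: [-1.569, -0.008, -0.57]
wrist_force: [0.2, 0.4, 3.4]
finger_gap: 10.0
```

>>> {"fn": "play_rows", "kwargs": {
  "series": [
    [[0,-0.05,0],0,1],
    [[0,-0.1,0],0,1],
    [[-0.007,-0.11,0.044],-0.1,1],
    [[-0.014,-0.11,0.09],-0.2,1],
    [[-0.021,-0.11,0.135],-0.3,1],
    [[-0.028,-0.11,0.18],-0.4,1],
    [[-0.035,-0.11,0.225],-0.5,1],
    [[-0.042,-0.11,0.27],-0.586,1],
    [[-0.049,-0.11,0.31],-0.586,1],
    [[-0.049,-0.11,0.3235],-0.586,1],
    [[-0.049,-0.11,0.3235],-0.586,1],
    [[-0.049,-0.11,0.3235],-0.586,1]
  ]
}}

```text
clock: 8.85
eef_pos: [575.9, 71.4, 125.1]
eef_rot: [-1.574, -0.007, 0.016]
wrist_force: [-0.6, -0.3, -1.3]
finger_gap: 10.0
```

```bash
python3 - <<'E'
from h import *
s=manip.read_state(); print(s["clock"],s["eef_pos"],s["eef_rot"],s["finger_gap"],s["wrist_force"])
shot("wrist","w4")
E
```

```text
8.85 [575.92249224  71.3885092  125.13980159] [-1.57362454 -0.00653077  0.01563449] 10.0416193290792 [-0.62154317 -0.30328127 -1.25536816]
```

View pics/w4.png

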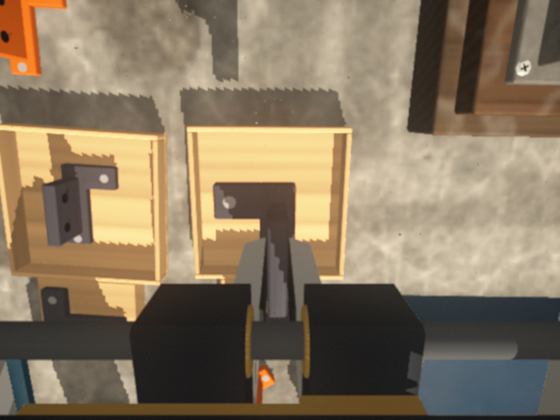

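The right bracket is held over tray_right. Its foot is at (230,200), inside the walls at columns 190–348, so I'll lower it and release.

>>> {"fn": "play_rows", "kwargs": {
  "series": [
    [[0,0.04,0],0,1],
    [[0,0.075,0],0,1],
    [[0,0.095,0],0,1],
    [[0,0.102,0],0,1],
    [[0,0.1055,0],0,1],
    [[0,0.1055,0],0,1],
    [[0,0.1055,0],0,0.75],
    [[0,0.1055,0],0,0.65],
    [[0,0.1055,0],0,0.65],
    [[0,0.1055,0],0,0.65],
    [[0,0.06,0],0,0.65],
    [[0,0.01,0],0,0.65],
    [[0,-0.04,0],0,0.5],
    [[-0.05,-0.08,0],0,0.5],
    [[-0.1,-0.08,0],0,0.5],
    [[-0.15,-0.08,0],0,0.5],
    [[-0.18,-0.08,0],0,0.5],
    [[-0.18,-0.08,0],0,0.5]
  ]
}}

```text
clock: 10.7
eef_pos: [392.1, 68.6, 204.6]
eef_rot: [-1.573, -0.008, 0.016]
wrist_force: [0.7, 0.4, 0.6]
finger_gap: 47.0
```

```bash
python3 - <<'E'
from h import *
s=manip.read_state(); print(s["clock"],s["eef_pos"],s["finger_gap"],s["wrist_force"],s["qd"].round(3) if hasattr(s["qd"],"round") else s["qd"])
a=shot("top","t5"); b=shot("scene","s5")
cv2.imwrite("pics/c5.png",cv2.cvtColor(np.hstack([cv2.resize(a[130:265,130:310],(400,300)),cv2.resize(b[130:310,150:390],(400,300))]),cv2.COLOR_RGB2BGR))
E
```

```text
10.7 [392.14431172  68.63734492 204.62405522] 46.998217021939574 [0.71821829 0.40355969 0.58097655] [-0.009  0.097 -0.124 -0.004 -0.014 -0.006]
```

View pics/c5.png

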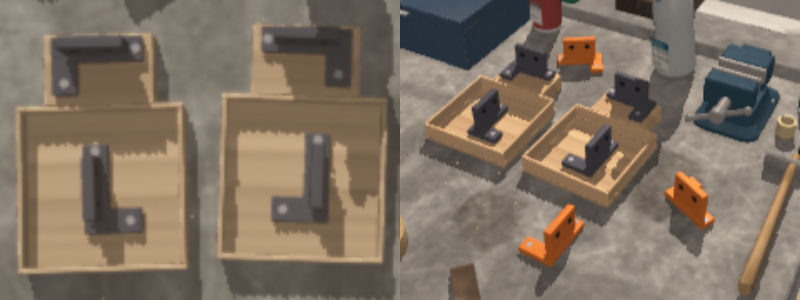

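Both brackets lie flat and rib-up, well inside the walls at about (110,190) and (305,180) in the top half. A quarter turn of each matches the sample on its tray's ledge, so I'm handing the job in.

```bash
python3 -c "
from cell import manip
print(manip.sign_off())"
```

```text
the job is handed in; nothing more can be done
None
```

Both brackets are in their matching trays and released, and I handed the job in at about 11 s of the 51 s allowed. The left-hand bracket is in the image-right tray (about x 581, y −92 mm) and the right-hand one in the image-left tray (about x 577, y 62 mm). I did not touch the orange look-alikes.

**Last checks:** The final top and scene pictures show both brackets flat, rib up and well inside the walls, each matching its tray's sample. The arm was clear above the bench, with a reading of about 1 N at the wrist.

**Disagreements:** In the first top view, some bracket edges measured short: the left-hand foot came out 40 mm instead of 45, and the leg lengths were 2–3 mm short. The wrist views and the finger gaps on the ribs (9.5 and 10.0 mm against a 10 mm rib) still confirmed both grasps.

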